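# Tap the stoneware serving slabs into a flush stack

### The arm

A 6-joint arm with a two-finger parallel gripper is mounted at the origin on the work surface. World frame = base frame: x ahead of the robot, y to its left, z up, the work surface at z = 0. Lengths are in mm, angles in rad, forces in N, time in s.
With the tool pointing down it reaches from about 425 to 950 mm from the base axis. Payload 14.7 kg.
Tool frame: the origin (TCP) lies at the very end of the fingers, on their centre line; the grasp point (between the pads) lies 19 mm behind it; z points along the fingers, y is the line along which they close (so a half turn about z gives the same grasp; the last joint's range is limited). The gripper opens to 85 mm and grips with 20 to 120 N. Pads are 22 mm wide; open, the fingers measure 114 mm over their backs; the gripper's body (76 mm by 85 mm) begins 54 mm behind the grasp point. The pads swing forward as they close: fully open they stand 13 mm farther back than shut.
Start: joints at [-1.32, 0.48, 1.596, -0, 1.065, -0.047], TCP at [190.738, -621.379, 231.297] pointing down, gripper open.
Joint ranges: [-2.75, 2.75], [-0.82, 2.05], [0.23, 2.67], [-1.56, 4.7], [0.09, 2.69], [-2.92, 2.92]. Speed limits (rad/s): [1.89, 1.89, 2.39, 3.01, 3.01, 3.01].

### API

Orientations are given as a unit quaternion [x, y, z, w].
In Python, from bench import r, get_image, order, search_frame gives the robot as it stands.
- The arm moves only by the tool move_arm, never from a script. Its argument "steps" is a list of rows, each an object with "xyz": the shift along the tool's x, y, z in units of 30 cm (1.0 is 30 cm), a list of three; "rotation": the turn, a rotation vector about the tool's x, y, z in units of 90 degrees (1.0 is 90 degrees), a list of three; "fingers": the opening, from 0 (shut) to 1 (fully open). A call has 1 to 12 rows; each row shifts and turns the commanded pose from where the row before left it, along the tool's axes as they then stand; what a row does not reach is not made up. A row lasts 1/12 s, in which the tool goes at most 41.7 mm and 7.16 degrees, less where a joint would pass 70% of its speed; a pose out of reach is approached as far as the arm can. A call with a number of a shift or a turn outside -1 to 1 is refused whole. A call with a gripper value outside its range is refused whole. The fingers move at their own pace and stop on an object; "grip_force" is the grip in N (left out, the last holds). Time passes only in rows, so rows that do not move let the fingers close. It gives the time, the measured TCP pose, the force, the opening and the grip force at its end, in the units of the state.
- r.state(): the state, without advancing time (a new reading comes with each control period).
- get_image(name): name is "scene" or "top" or "wrist"; returns a dict with "image" (384x512x3 uint8, red, green, blue), "intrinsics" (3x3 intrinsics, pixels), "eye" and "rotation" of the camera in the world. Camera axes: x right, y down, z forward; pixel columns grow to the right and rows downward; lengths in mm; the calibration is good to about 2 mm. A picture is of the moment at which its call begins. There is no depth.
- order.hand_in(): hands the job in; it is judged then, once.
Trained networks look in a picture, given as the dict that the camera call returned (one of the last four; its "shot" number tells which), for a name from the list of things; names that differ only in an ending like _2 or _b are one class to them, and where a whole thing is asked for, a point or a joint stands for the part that bears it (a point fixed in the world has none). Each returns a list of dicts, best first, with "confidence" (0 to 1); they miss things now and then, are a little off and sometimes report something else, mostly with a low value. They report only what shows in the picture. A call takes as long as a camera call. They do not tell look-alikes from the thing itself.
- search_frame(label, picture): "rect" ([centre column, centre row, width, height] in pixels, round what is visible of it).
The state is a dict: "time_s": time; "joints": joint angles; "joint_velocities": joint speeds; "joint_efforts": joint torques, N m; "eef_pos": TCP position; "tool_rot": TCP orientation; "ft_force": force on the tool from outside, world axes, zero at the start; "wrist_torque": the same for the moment, N m; "opening": finger opening in mm; "gripper_force": force on a finger pad.
Only numpy, scipy, OpenCV 4.12 (cv2) and the standard library are available. Lean on these libraries where they do the work, as an engineer would, in place of code of your own. Each camera call takes 0.05 s, during which the arm holds its last target. There are 200 camera calls.

### The job

Lift the fourth stoneware serving slab straight up out of its spring catches, lay it gently (not dropped) on top of the untidy pile in the corner tray, and let go of it there. Then tap the pile home from its open sides, first against the long wall, then against the end wall, feeling for the walls without ramming them, and go on until all four slabs lie flush with one another in the corner. Leave the coffee things alone.

Things in the scene. Friction and masses are not known exactly. Their poses are not given: they have to be found in the camera images.
- tray: Fixed wooden corner tray, z up, origin on the counter. Floor 8 mm thick, x -96 to +87, y -126 to +125 mm. A long wall stands on its -x side, an end wall on its -y side, +x and +y sides open. Both walls are adjustable and each is set back by an amount between 0 and 36 mm that the state does not tell: find it by touch. Slab undersides in the pile lie at z = 8, 18, 28, 38 mm.
- long_stop: Fixed bracket of the long wall (frame = the tray's frame) with the wall it carries, 10 mm thick, y -55 to +80, top z = 44 mm. The inner face lies between x = -31 and x = -67 mm (tray frame), so a snug slab's centre has x between 0 and -36 mm. Its pose does not tell the setting. Rigid at tapping forces; over 40 N is ramming.
- end_stop: Fixed bracket of the end wall (frame = the tray's frame) with the wall it carries, 10 mm thick, x -75 to +35, top z = 44 mm. The inner face lies between y = -60 and y = -96 mm (tray frame), so a snug slab's centre has y between 0 and -36 mm. Its pose does not tell the setting. Rigid at tapping forces; over 40 N is ramming.
- slab_1: One of three loose white stoneware slabs piled untidily in the tray (the lowest), 62 x 120 x 10 mm (x, y, z), about 140 g; origin at the centre of its underside, y along the 120 mm length, z up.
- slab_2: One of three loose white stoneware slabs piled untidily in the tray (the middle one), 62 x 120 x 10 mm (x, y, z), about 140 g; origin at the centre of its underside, y along the 120 mm length, z up.
- slab_3: One of three loose white stoneware slabs piled untidily in the tray (the upper one), 62 x 120 x 10 mm (x, y, z), about 140 g; origin at the centre of its underside, y along the 120 mm length, z up.
- slab_4: The fourth slab, same size and frame as the others (62 x 120 x 10 mm, origin at the centre of its underside, y along its length). It starts lying flat on the holder's rail, underside 45 mm above the counter, held down at both ends by the catches. Sliding the pile takes 3 to 8 N, up to 20 N once one slab is at the wall and the rest lag.
- holder: Fixed steel holder, origin on the counter under slab_4, y along it. Foot 90 x 190 x 6 mm; rail 30 mm wide (x), 100 long (y), top z = 45, so the slab's long sides overhang 16 mm. At each end a sprung black roller overlaps the slab's end by 3 mm just above it (post and catch y 57 to 90, up to z = 68 mm); rollers give way when the slab is pulled up with about 10 to 15 N; free after 12 mm.
- cezve: Bystander: stainless coffee pot with a long handle along its +x, 85 mm high, base 84 mm across (handle end 100 mm high, 150 mm out); origin under the centre of the base.
- saucer_1: Bystander: white saucer 110 mm across, 14 mm high; origin under its centre.
- saucer_2: Bystander: the other white saucer, same.
- cup_1: Bystander: white cup on saucer_1, 62 mm across, 55 mm high; origin under its centre.
- cup_2: Bystander: white cup on saucer_2, same.
- sugar_jar: Bystander: closed glass jar, 84 mm across, 110 mm high; origin under its centre.
- spoon: Bystander: wooden spoon 190 mm long lying along its x, under 25 mm high; origin under its middle.
Not all that is in view belongs to the job. What is shaped like the slab_3 but green is not meant.

How it is judged (in metres and radians):
On the way, in this order (a step that is already met when the one before it is completed fails the run):
1. slab_4 is lifted clear of the catches (z of slab_4 in the frame of holder above 0.075 m), for 0.1 s.
2. slab_4 lies on top of the pile (within 45 mm of the slab below), let go (z of slab_4 in the frame of tray between 0.035 and 0.041 m and horizontal distance between slab_4 and slab_3 below 0.045 m and contact force between slab_4 and the fingers below 0.1 N and angle between slab_4's own z axis and vertical below 0.06 rad), for 0.1 s.
3. the pile is tapped home against the long wall (pressed on with over 4 N, not by the fingers) (contact force between long_stop and anything else above 4 N and contact force between long_stop and the fingers below 0.1 N), for 0.02 s.
4. the pile is tapped home against the end wall (pressed on with over 4 N, not by the fingers) (contact force between end_stop and anything else above 4 N and contact force between end_stop and the fingers below 0.1 N), for 0.02 s.
At the end, for the whole second after the job is handed in: The slabs lie flat in one stack in the tray corner, slab_1 lowest, slab_4 on top: slab_1 at x, y -40 to +4 mm in the tray frame, turned under 0.03 rad; the others within 2.5 mm (x, y) and 0.03 rad of slab_1; tilt under 0.05 rad; at rest (x of slab_1 in the frame of tray between -0.04 and 0.004 m and y of slab_1 in the frame of tray between -0.04 and 0.004 m and z of slab_1 in the frame of tray between 0.005 and 0.011 m and angle between the y axis of slab_1 and the y axis of tray, either way round below 0.03 rad and angle between each of slab_1, slab_2, slab_3, slab_4's own z axis and vertical below 0.05 rad and linear speed of each of slab_1, slab_2, slab_3, slab_4 below 0.01 m/s and x of slab_2 in the frame of slab_1 between -0.0025 and 0.0025 m and y of slab_2 in the frame of slab_1 between -0.0025 and 0.0025 m and z of slab_2 in the frame of tray between 0.015 and 0.021 m and angle between the y axis of each of slab_2, slab_3, slab_4 and the y axis of slab_1, either way round below 0.03 rad and x of slab_3 in the frame of slab_1 between -0.0025 and 0.0025 m and y of slab_3 in the frame of slab_1 between -0.0025 and 0.0025 m and z of slab_3 in the frame of tray between 0.025 and 0.031 m and x of slab_4 in the frame of slab_1 between -0.0025 and 0.0025 m and y of slab_4 in the frame of slab_1 between -0.0025 and 0.0025 m and z of slab_4 in the frame of tray between 0.035 and 0.041 m); the robot touches nothing.
It fails at once if the tray's walls are rammed (over 40 N) (contact force between any of long_stop, end_stop and anything else above 40 N).
It fails at once if slab_4 is dropped (over 0.5 m/s out of the fingers) (contact force between slab_4 and the fingers below 0.05 N and linear speed of slab_4 above 0.5 m/s).
It fails at once if a coffee thing (cezve, saucer, cup, jar or spoon) is moved over 25 mm (distance of any of cezve, saucer_1, saucer_2, cup_1, cup_2, sugar_jar, spoon from where it was at the start of the episode above 0.025 m).
It also fails if it takes over 72 s, if anything falls off the work surface, if the arm or the gripper's body presses on something with over 40 N, if the wrist force passes 120 N, or if a joint passes its speed limit or range.

## Working session

There is one attempt and no reset: what is moved stays moved. The work goes in short steps, Python scripts to look and compute and a tool call to move; the robot and the scene stay as the last step left them, time stands still between calls to the robot, and variables do not carry over. Pictures are saved under pics/ and viewed, at most 10 in all, crops included, and the job is handed in when it is done.

Besides the shell and the picture viewer there is one more tool, called after "Request:" in YAML: its name, and indented under it one key for each argument. move_arm: Moves the arm, as the interface text tells. Its arguments: {"type":"object","properties":{"steps":{"type":"array","items":{"type":"object","properties":{"xyz":{"type":"array","items":{"type":"number"}},"rotation":{"type":"array","items":{"type":"number"}},"fingers":{"type":"number"}}}},"grip_force":{"type":"number"}},"required":["steps"]}

```bash
mkdir -p pics; ls
cat > h.py <<'E'
import numpy as np, cv2
from bench import r, get_image, order, search_frame
def ray(p,u,v):
    K=np.array(p["intrinsics"]);R=np.array(p["rotation"]);
    d=R@np.linalg.solve(K,[u,v,1.]);return np.array(p["eye"]),d
def at_z(p,u,v,z):
    e,d=ray(p,u,v);return e+d*(z-e[2])/d[2]
def proj(p,X):
    K=np.array(p["intrinsics"]);R=np.array(p["rotation"])
    c=R.T@(np.asarray(X,float)-np.array(p["eye"]));q=K@c;return q[:2]/q[2]
def save(p,n):cv2.imwrite(n,cv2.cvtColor(p["image"],cv2.COLOR_RGB2BGR))
E
python3 - <<'E'
from h import *
s=r.state();print({k:np.round(v,3) for k,v in s.items()})
a=get_image("top");b=get_image("scene")
for p,n in((a,'top'),(b,'scene')):
    print(n,p["eye"],np.round(p["rotation"],3).tolist(),np.array(p["intrinsics"]).tolist())
    for l in["tray","slab_1","holder","long_stop","end_stop","cezve","saucer_1","sugar_jar","spoon"]:
        print(l,[(np.round(x["rect"]).tolist(),round(x["confidence"],2)) for x in search_frame(l,p)])
    np.save(n+'.npy',p,allow_pickle=True)
im=np.vstack([a["image"]]);save(a,'pics/top1.png');save(b,'pics/scene1.png')
E
```

```text
pics
{'time_s': np.float64(0.0), 'joints': array([-1.32 ,  0.481,  1.597, -0.   ,  1.065, -0.047]), 'joint_velocities': array([-0.001,  0.001, -0.001,  0.001,  0.   , -0.   ]), 'joint_efforts': array([ 3.0000e-03, -9.5065e+01, -4.3018e+01,  0.0000e+00,  1.2000e-02,
       -0.0000e+00]), 'eef_pos': array([ 190.64 , -620.997,  230.671]), 'tool_rot': array([ 0.989,  0.148, -0.   , -0.001]), 'ft_force': array([-0.049, -0.242, -0.082]), 'wrist_torque': array([ 0.037, -0.034, -0.021]), 'gripper_force': np.float64(0.0), 'opening': np.float64(85.379)}
top [ 388.86351638  110.09907531 1130.39518296] [-0.701, 0.709, -0.042, 0.058] [[412.4888979224632, 0.0, 251.45248501476937], [0.0, 412.4888979224632, 196.3426027871872], [0.0, 0.0, 1.0]]
tray [([220.0, 203.0, 92.0, 67.0], 0.68), ([231.0, 119.0, 23.0, 22.0], 0.16)]
slab_1 [([207.0, 277.0, 32.0, 51.0], 0.87), ([215.0, 189.0, 47.0, 29.0], 0.78), ([389.0, 188.0, 47.0, 34.0], 0.74), ([206.0, 203.0, 35.0, 10.0], 0.5), ([191.0, 188.0, -1.0, 8.0], 0.47)]
holder [([387.0, 187.0, 77.0, 50.0], 0.83)]
long_stop [([213.0, 221.0, 46.0, 22.0], 0.84), ([205.0
[... 681 characters left out ...]
52.0, 39.0], 0.75), ([314.0, 198.0, 52.0, 35.0], 0.25)]
slab_1 [([298.0, 209.0, 60.0, 43.0], 0.82), ([350.0, 170.0, 46.0, 32.0], 0.82), ([306.0, 223.0, 61.0, 27.0], 0.74), ([154.0, 138.0, 36.0, 33.0], 0.74), ([303.0, 220.0, 52.0, 24.0], 0.69)]
holder [([159.0, 147.0, 58.0, 60.0], 0.6)]
long_stop [([316.0, 198.0, 55.0, 35.0], 0.69), ([303.0, 224.0, 58.0, 23.0], 0.26), ([132.0, 221.0, 93.0, 47.0], 0.21)]
end_stop [([277.0, 187.0, 38.0, 37.0], 0.87)]
cezve [([132.0, 220.0, 92.0, 49.0], 0.89)]
saucer_1 [([237.0, 267.0, 53.0, 37.0], 0.96), ([110.0, 203.0, 42.0, 32.0], 0.7), ([158.0, 146.0, 57.0, 59.0], 0.42)]
sugar_jar [([415.0, 185.0, 47.0, 52.0], 0.8)]
spoon [([239.0, 164.0, 48.0, 42.0], 0.64)]
```

Run:
```python
import cv2
a=cv2.imread('pics/top1.png');c=a[150:280,150:450]
cv2.imwrite('pics/top1c.png',cv2.resize(a[60:310,100:440],None,fx=2.35,fy=2.35,interpolation=cv2.INTER_CUBIC))
b=cv2.imread('pics/scene1.png')
cv2.imwrite('pics/scene1c.png',cv2.resize(b[100:300,90:450],None,fx=2.2,fy=2.2,interpolation=cv2.INTER_CUBIC))
```

```text
(no output)
```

View pics/top1c.png

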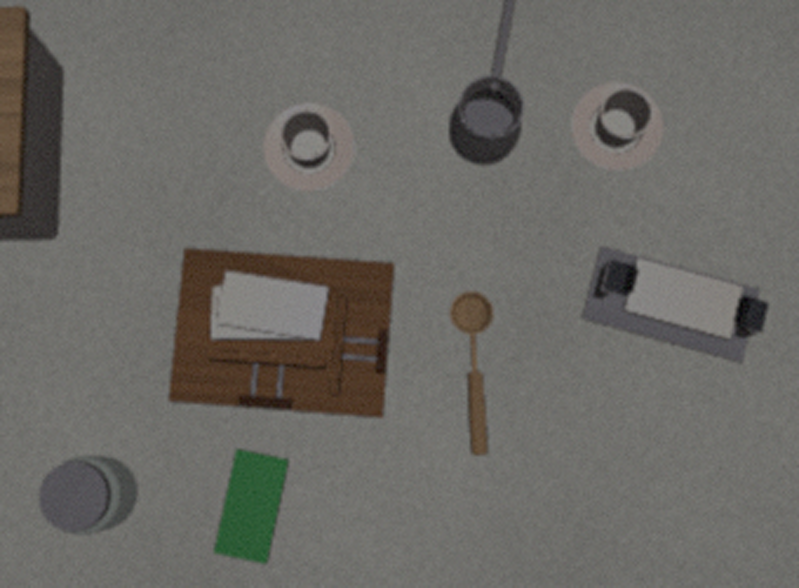

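View pics/scene1c.png

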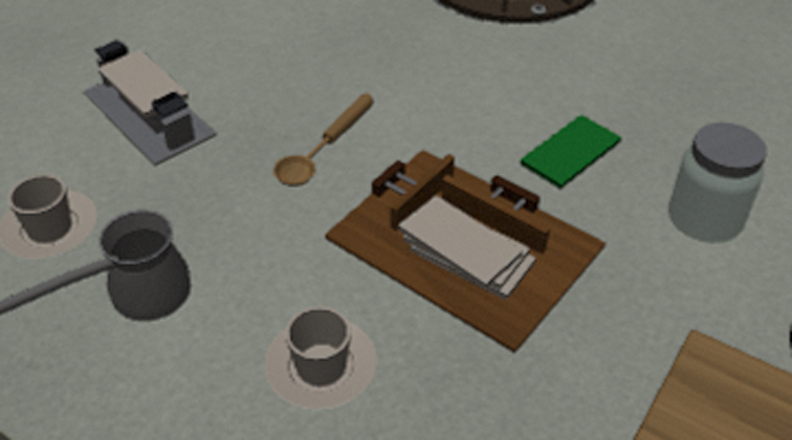

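```bash
sed -i 's/^import numpy.*/import numpy as np, cv2\nfrom scipy.spatial.transform import Rotation as Ro/; s/R=np.array(p\["rotation"\])/R=Ro.from_quat(p["rotation"]).as_matrix()/' h.py
python3 - <<'E'
from h import *
p=np.load('top.npy',allow_pickle=True).item()
c=lambda u,v:(100+u/2.35,60+v/2.35)
# tray: corners
P=[at_z(p,*c(*q),8)[:2] for q in((185,249),(393,263),(382,416),(170,401))]
M=np.array([(87,125),(87,-126),(-96,-126),(-96,125)],float)
def fit(M,P):
    P=np.array(P);mc,pc=M.mean(0),P.mean(0);A=M-mc;B=P-pc
    th=np.arctan2((A[:,0]*B[:,1]-A[:,1]*B[:,0]).sum(),(A*B).sum());R=np.array([[np.cos(th),-np.sin(th)],[np.sin(th),np.cos(th)]])
    t=pc-R@mc;return t,th,np.round(P-(M@R.T+t),1)
print('tray',fit(M,P))
S=np.array([(31,60),(31,-60),(-31,-60),(-31,60)],float)
print('slab4',fit(S,[at_z(p,*c(*q),55)[:2] for q in((638,259),(742,285),(734,337),(627,309))]))
print('slab3',fit(S,[at_z(p,*c(*q),38)[:2] for q in((225,271),(329,286),(322,340),(218,325))]))
H=np.array([(45,95),(45,-95),(-45,-95),(-45,95)],float)
print('holder corner', [at_z(p,*c(*q),6)[:2] for q in((600,247),(742,362),(583,318),(757,288))])
im=p["image"].astype(float);
# white mask fit for slab 4
g=cv2.GaussianBlur(p["image"],(3,3),0).astype(int);m=((g.min(2)>125)).astype(np.uint8)
print(g[187,389],g[188,215],g[230,280])
for x0,x1,y0,y1,z in((365,412,168,205,55),(185,242,170,207,38)):
    t=np.zeros_like(m);t[y0:y1,x0:x1]=m[y0:y1,x0:x1]
    cn=max(cv2.findContours(t,0,2)[0],key=cv2.contourArea)
    W=np.array([at_z(p,*q[0],z)[:2] for q in cn],np.float32);print(cv2.minAreaRect(W),cv2.contourArea(cn))
for l,(u,v),z in(("spoon",(480,453),10),("spoon2",(471,292),10),("jar",(75,495),110),("cup",(307,140),55),("cezve",(490,100),85),("green",(252,505),10),('base',(20,10),0)):print(l,np.round(at_z(p,*c(u,v),z)))
E
```

```text
tray (array([540.61665845, 220.78772062]), np.float64(-0.08307498225081879), array([[-1.5, -1.8],
       [-1.2,  1.9],
       [ 1.7,  2.1],
       [ 1. , -2.2]]))
slab4 (array([ 562.25929354, -234.3383297 ]), np.float64(-0.26504262608104584), array([[-1.3,  0.2],
       [-1.1,  2.2],
       [ 0.4, -1.4],
       [ 2. , -1. ]]))
slab3 (array([562.27409668, 227.80685038]), np.float64(-0.15135984182860027), array([[ 1.1,  1.2],
       [-0. ,  0.2],
       [-0.9, -0.8],
       [-0.2, -0.7]]))
holder corner [array([ 631.61017267, -154.0469323 ]), array([ 493.70647599, -310.86194054]), array([ 547.45473036, -130.51435294]), array([ 580.05181832, -333.87110615])]
[132 130 127] [134 133 131] [113 113 109]
((563.6434326171875, -230.91334533691406), (110.80741119384766, 54.76873779296875), 74.6380844116211) 632.5
((563.7576293945312, 233.988525390625), (123.46509552001953, 68.07884216308594), 89.24689483642578) 823.5
spoon [393.  -6.  10.]
spoon2 [579.  -1.  10.]
jar [353. 427. 110.]
cup [752. 187.  55.]
cezve [785. -20.  85.]
green [337. 255.  10.]
base [945. 549.   0.]
```

The slab on the holder between the black rollers (top px 389,188) is slab_4. The pile in the tray is at (215,189). The green lookalike at (207,277) lies on the counter and isn't wanted. The crops confirm this. I'll rotate first, lowering a little.

Request:
move_arm:
  steps:
    - {"xyz":[0,0,0.03],"rotation":[0,0,-0.0642],"fingers":1}
    - {"xyz":[0,0,0.03],"rotation":[0,0,-0.0642],"fingers":1}
    - {"xyz":[0,0,0.03],"rotation":[0,0,-0.0642],"fingers":1}
    - {"xyz":[0,0,0.03],"rotation":[0,0,-0.0642],"fingers":1}
    - {"xyz":[0,0,0.03],"rotation":[0,0,-0.0642],"fingers":1}
    - {"xyz":[0,0,0.03],"rotation":[0,0,-0.0642],"fingers":1}
    - {"xyz":[0,0,0],"rotation":[0,0,-0.0642],"fingers":1}
    - {"xyz":[0,0,0],"rotation":[0,0,-0.0642],"fingers":1}
    - {"xyz":[0,0,0],"rotation":[0,0,-0.0642],"fingers":1}
    - {"xyz":[0,0,0],"rotation":[0,0,-0.0642],"fingers":1}

```text
time_s: 1.83
eef_pos: [190.8, -621.4, 177.2]
tool_rot: [0.793, 0.61, 0.0, -0.0]
ft_force: [0.1, -0.0, 0.1]
opening: 85.0
gripper_force: 0.0
```

```bash
cat >> h.py <<'E'
def delta(xyz,yaw=None):
    "tool-frame shift (units of 30cm) and tool-z turn to reach world xyz, tool-x heading yaw"
    s=r.state();R=Ro.from_quat(s["tool_rot"]).as_matrix();phi=np.arctan2(R[1,0],R[0,0])
    print('t %.2f pos %s phi %.4f tilt %.4f F %s'%(s["time_s"],np.round(s["eef_pos"],1),phi,R[2,2]+1,np.round(s["ft_force"],1)))
    d=R.T@(np.array(xyz)-s["eef_pos"])/300
    print('shift',np.round(d,4),'len mm',round(np.linalg.norm(d)*300),'turn',None if yaw is None else round(-(yaw-phi)/(np.pi/2),4))
E
python3 -c "
from h import *
delta((562,-234,150),1.306)"
```

```text
t 1.83 pos [ 190.8 -621.4  177.2] phi 1.3113 tilt 0.0000 F [ 0.1 -0.   0.1]
shift [1.5656 0.8646 0.0908] len mm 537 turn 0.0033
```

Request:
move_arm:
  steps:
    - {"xyz":[0.119,0.0657,0.007],"fingers":1}
    - {"xyz":[0.119,0.0657,0.007],"fingers":1}
    - {"xyz":[0.119,0.0657,0.007],"fingers":1}
    - {"xyz":[0.119,0.0657,0.007],"fingers":1}
    - {"xyz":[0.119,0.0657,0.007],"fingers":1}
    - {"xyz":[0.119,0.0657,0.007],"fingers":1}
    - {"xyz":[0.119,0.0657,0.007],"fingers":1}
    - {"xyz":[0.119,0.0657,0.007],"fingers":1}
    - {"xyz":[0.119,0.0657,0.007],"fingers":1}
    - {"xyz":[0.119,0.0657,0.007],"fingers":1}
    - {"xyz":[0.119,0.0657,0.007],"fingers":1}
    - {"xyz":[0.119,0.0657,0.007],"fingers":1}

```text
invalid input at $.steps[0]: expected keys xyz, rotation, fingers
```

Run:
```python
from h import *
delta((562,-234,150),1.306)
p=get_image("wrist");np.save('w1.npy',p,allow_pickle=True);print(p["eye"],p["rotation"])
for q in search_frame("slab_4",p)[:2]: print(q)
save(p,'pics/w1.png')
```

```text
t 1.83 pos [ 190.8 -621.4  177.2] phi 1.3113 tilt 0.0000 F [ 0.1 -0.   0.1]
shift [1.5656 0.8646 0.0908] len mm 537 turn 0.0033
[ 208.10842827 -551.85248769  318.87971577] [ 0.98139281 -0.12753698 -0.01902349  0.1422694 ]
```

View pics/w1.png

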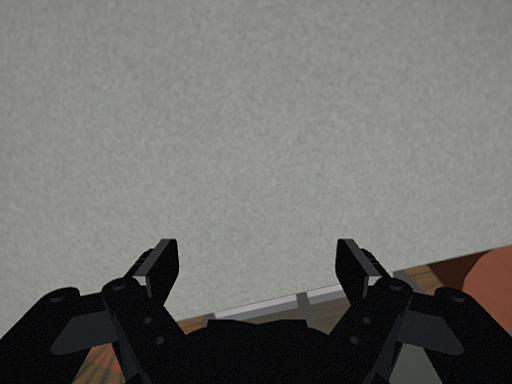

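The move was refused because the rotation key was missing, so the picture shows only the fingers (at 160,270 and 355,270) over bare counter.

Request:
move_arm:
  steps:
    - {"xyz":[0.119,0.0657,0.007],"rotation":[0,0,0],"fingers":1}
    - {"xyz":[0.119,0.0657,0.007],"rotation":[0,0,0],"fingers":1}
    - {"xyz":[0.119,0.0657,0.007],"rotation":[0,0,0],"fingers":1}
    - {"xyz":[0.119,0.0657,0.007],"rotation":[0,0,0],"fingers":1}
    - {"xyz":[0.119,0.0657,0.007],"rotation":[0,0,0],"fingers":1}
    - {"xyz":[0.119,0.0657,0.007],"rotation":[0,0,0],"fingers":1}
    - {"xyz":[0.119,0.0657,0.007],"rotation":[0,0,0],"fingers":1}
    - {"xyz":[0.119,0.0657,0.007],"rotation":[0,0,0],"fingers":1}
    - {"xyz":[0.119,0.0657,0.007],"rotation":[0,0,0],"fingers":1}
    - {"xyz":[0.119,0.0657,0.007],"rotation":[0,0,0],"fingers":1}
    - {"xyz":[0.119,0.0657,0.007],"rotation":[0,0,0],"fingers":1}
    - {"xyz":[0.0,0.0,0.0],"rotation":[0,0,0],"fingers":1}

```text
time_s: 2.93
eef_pos: [506.9, -294.3, 154.1]
tool_rot: [0.794, 0.608, 0.001, 0.0]
ft_force: [0.1, 1.5, -0.1]
opening: 85.3
gripper_force: 0.0
```

Run:
```python
from h import *
delta((562,-234,150),1.306)
p=get_image("wrist");np.save('w1.npy',p,allow_pickle=True);print(p["eye"],p["rotation"],p["intrinsics"])
for q in search_frame("slab_4",p)[:2]: print(q)
for c in [(31,60),(31,-60),(-31,-60),(-31,60)]:
    a=-0.265;X=[562.3+c[0]*np.cos(a)-c[1]*np.sin(a),-234.3+c[0]*np.sin(a)+c[1]*np.cos(a),55];q=proj(p,X);print(np.round(q))
save(p,'pics/w2.png')
```

```text
t 2.93 pos [ 506.9 -294.3  154.1] phi 1.3059 tilt 0.0000 F [ 0.1  1.5 -0.1]
shift [0.2421 0.1248 0.014 ] len mm 82 turn -0.0001
[ 524.39233477 -224.94771689  295.81047603] [ 0.98110033 -0.13025774 -0.01871733  0.14186167] [[266.87713999   0.         256.65186681]
 [  0.         266.87713999 193.78540243]
 [  0.           0.           1.        ]]
{'rect': [301.3, 105.2, 80.4, 144.3], 'confidence': 0.78}
[344.  36.]
[332. 181.]
[265. 181.]
[267.  36.]
```

View pics/w2.png

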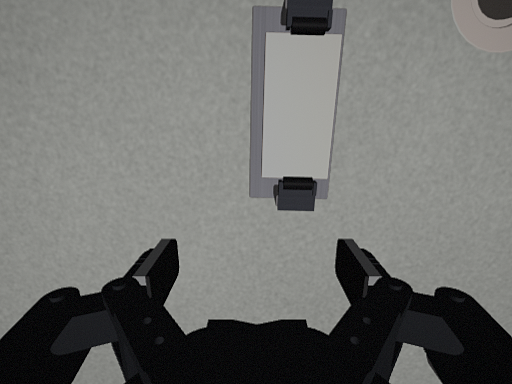

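Slab_4 lies between the rollers with its corners at (266,33), (342,34), (329,179) and (262,178), within about 3 px of the prediction.

```bash
cat >> h.py <<'E'
def fit(M,P):
    M=np.array(M,float);P=np.array(P);mc,pc=M.mean(0),P.mean(0);A=M-mc;B=P-pc
    th=np.arctan2((A[:,0]*B[:,1]-A[:,1]*B[:,0]).sum(),(A*B).sum());R=np.array([[np.cos(th),-np.sin(th)],[np.sin(th),np.cos(th)]])
    t=pc-R@mc;return np.round(t,1),round(th,4),np.round(P-(M@R.T+t),1).tolist()
S=[(31,60),(31,-60),(-31,-60),(-31,60)]
E
python3 - <<'E'
from h import *
p=np.load('w1.npy',allow_pickle=True).item()
f=fit(S,[at_z(p,u,v,55)[:2] for u,v in((342,34),(329,179),(262,178),(266,33))]);print(f)
delta((f[0][0],f[0][1],100),np.pi/2+f[1])
E
```

```text
(array([ 560.9, -231.7]), np.float64(-0.2794), [[-0.7, -0.3], [0.2, 0.6], [0.1, 0.6], [0.4, -0.9]])
t 3.03 pos [ 503.7 -297.7  154.1] phi 1.3061 tilt 0.0000 F [-0.4 -0.3 -0.6]
shift [0.2622 0.1265 0.1803] len mm 103 turn 0.0094
```

Request:
move_arm:
  steps:
    - {"xyz":[0.0862,0.0432,0.06],"rotation":[0,0,0.0045],"fingers":1}
    - {"xyz":[0.0862,0.0432,0.06],"rotation":[0,0,0],"fingers":1}
    - {"xyz":[0.0862,0.0432,0.06],"rotation":[0,0,0],"fingers":1}
    - {"xyz":[0,0,0],"rotation":[0,0,0],"fingers":1}
    - {"xyz":[0,0,0],"rotation":[0,0,0],"fingers":1}
    - {"xyz":[0,0,0],"rotation":[0,0,0],"fingers":1}

```text
time_s: 3.53
eef_pos: [560.2, -235.6, 100.3]
tool_rot: [0.797, 0.604, -0.0, -0.0]
ft_force: [-0.2, -0.4, -0.1]
opening: 85.3
gripper_force: 0.0
```

Run:
```python
from h import *
p=get_image("wrist");np.save('w3.npy',p,allow_pickle=True)
delta((561.5,-233,34),1.299)
save(p,'pics/w3.png')
```

```text
t 3.58 pos [ 560.2 -235.9  100.7] phi 1.2969 tilt 0.0000 F [-0.3 -0.1 -0. ]
shift [0.0105 0.0014 0.2223] len mm 67 turn -0.0013
```

View pics/w3.png

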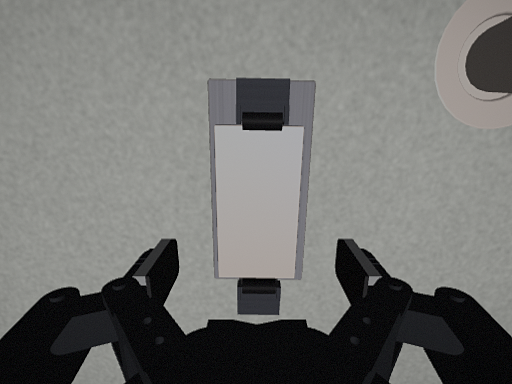

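Slab_4 is centred between the fingers, with corners at about (215,125), (303,125), (296,278) and (218,278). I'll refine the fit.

Run:
```python
from h import *
p=np.load('w3.npy',allow_pickle=True).item()
print(fit(S,[at_z(p,u,v,55)[:2] for u,v in((303,125),(296,278),(218,278),(215,125))]))
```

```text
(array([ 561.3, -230.6]), np.float64(-0.2812), [[-0.9, 0.3], [0.4, 0.4], [-0.6, 0.1], [1.1, -0.8]])
```

Request:
move_arm:
  steps:
    - {"xyz":[0.0158,-0.001,0.06],"rotation":[0,0,0.0025],"fingers":1}
    - {"xyz":[0,0,0.081],"rotation":[0,0,0],"fingers":1}
    - {"xyz":[0,0,0.081],"rotation":[0,0,0],"fingers":1}
    - {"xyz":[0,0,0],"rotation":[0,0,0],"fingers":1}
    - {"xyz":[0,0,0],"rotation":[0,0,0],"fingers":0.8}
    - {"xyz":[0,0,0],"rotation":[0,0,0],"fingers":0.5}
    - {"xyz":[0,0,0],"rotation":[0,0,0],"fingers":0.5}
    - {"xyz":[0,0,0],"rotation":[0,0,0],"fingers":0.5}
    - {"xyz":[0,0,0],"rotation":[0,0,0],"fingers":0.5}
  grip_force: 80

```text
time_s: 4.33
eef_pos: [562.6, -230.9, 35.7]
tool_rot: [0.798, 0.603, 0.0, 0.001]
ft_force: [-2.8, -2.2, 9.5]
opening: 59.8
gripper_force: 87.1
```

Request:
move_arm:
  steps:
    - {"xyz":[0,0,-0.015],"rotation":[0,0,0],"fingers":0.5}
    - {"xyz":[0,0,-0.015],"rotation":[0,0,0],"fingers":0.5}
    - {"xyz":[0,0,-0.015],"rotation":[0,0,0],"fingers":0.5}
    - {"xyz":[0,0,-0.02],"rotation":[0,0,0],"fingers":0.5}
    - {"xyz":[0,0,-0.02],"rotation":[0,0,0],"fingers":0.5}
    - {"xyz":[0,0,-0.02],"rotation":[0,0,0],"fingers":0.5}
    - {"xyz":[0,0,-0.03],"rotation":[0,0,0],"fingers":0.5}
    - {"xyz":[0,0,-0.03],"rotation":[0,0,0],"fingers":0.5}
    - {"xyz":[0,0,-0.03],"rotation":[0,0,0],"fingers":0.5}
    - {"xyz":[0,0,-0.05],"rotation":[0,0,0],"fingers":0.5}
    - {"xyz":[0,0,-0.05],"rotation":[0,0,0],"fingers":0.5}
    - {"xyz":[0,0,0],"rotation":[0,0,0],"fingers":0.5}

```text
time_s: 5.33
eef_pos: [563.2, -230.6, 125.3]
tool_rot: [0.798, 0.603, 0.001, 0.002]
ft_force: [0.9, -0.4, -1.0]
opening: 60.0
gripper_force: 89.6
```

Run:
```python
from h import *
p=get_image("wrist");np.save('w4.npy',p,allow_pickle=True)
q=get_image("scene")
delta((562,220,130),1.4)
a=cv2.resize(p["image"],(400,300));b=cv2.resize(q["image"][60:260,60:300],(360,300))
save({"image":np.hstack([a,b])},'pics/w4.png')
```

```text
t 5.43 pos [ 562.1 -230.1  122.8] phi 1.2953 tilt 0.0000 F [-0.  -0.3 -1.4]
shift [ 1.4436 -0.4083 -0.025 ] len mm 450 turn -0.0666
```

View pics/w4.png

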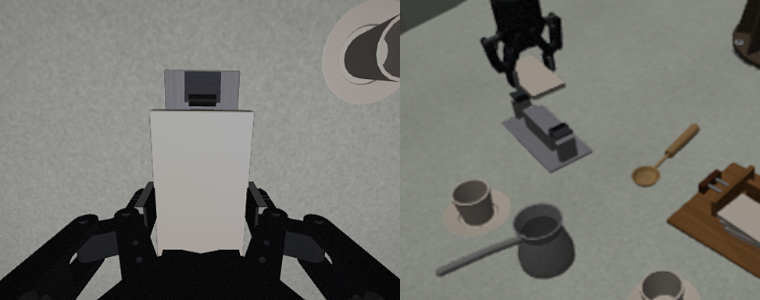

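Slab_4 is held level and clear of the holder: its far edge is at about (200,110) in the wrist view, and the rail is empty in the scene view. I'll carry it towards the tray and look from short of it.

Request:
move_arm:
  steps:
    - {"xyz":[0,0,0],"rotation":[0,0,-0.041],"fingers":0.5}
    - {"xyz":[0,0,0],"rotation":[0,0,-0.041],"fingers":0.5}
    - {"xyz":[0,0,0],"rotation":[0,0,-0.041],"fingers":0.5}
    - {"xyz":[0.1,-0.0083,-0.008],"rotation":[0,0,0],"fingers":0.5}
    - {"xyz":[0.1,-0.0083,-0.008],"rotation":[0,0,0],"fingers":0.5}
    - {"xyz":[0.1,-0.0083,-0.008],"rotation":[0,0,0],"fingers":0.5}
    - {"xyz":[0.1,-0.0083,-0.008],"rotation":[0,0,0],"fingers":0.5}
    - {"xyz":[0.1,-0.0083,-0.008],"rotation":[0,0,0],"fingers":0.5}
    - {"xyz":[0.1,-0.0083,-0.008],"rotation":[0,0,0],"fingers":0.5}
    - {"xyz":[0.1,-0.0083,-0.008],"rotation":[0,0,0],"fingers":0.5}
    - {"xyz":[0,0,0],"rotation":[0,0,0],"fingers":0.5}
    - {"xyz":[0,0,0],"rotation":[0,0,0],"fingers":0.5}

```text
time_s: 6.43
eef_pos: [561.2, -17.7, 138.2]
tool_rot: [0.735, 0.678, -0.0, -0.0]
ft_force: [0.1, -0.4, -2.1]
opening: 59.9
gripper_force: 89.5
```

Run:
```python
from h import *
p=get_image("wrist");np.save('w5.npy',p,allow_pickle=True);print(p["eye"])
delta((562,220,130),1.488)
save({"image":cv2.resize(p["image"],(768,576),interpolation=cv2.INTER_CUBIC)},'pics/w5.png')
```

```text
[565.93455328  54.00038883 279.90569566]
t 6.48 pos [561.3 -18.8 138.3] phi 1.4900 tilt 0.0000 F [-0.4 -0.3 -2.4]
shift [ 0.7935 -0.0618  0.0275] len mm 239 turn 0.0013
```

View pics/w5.png

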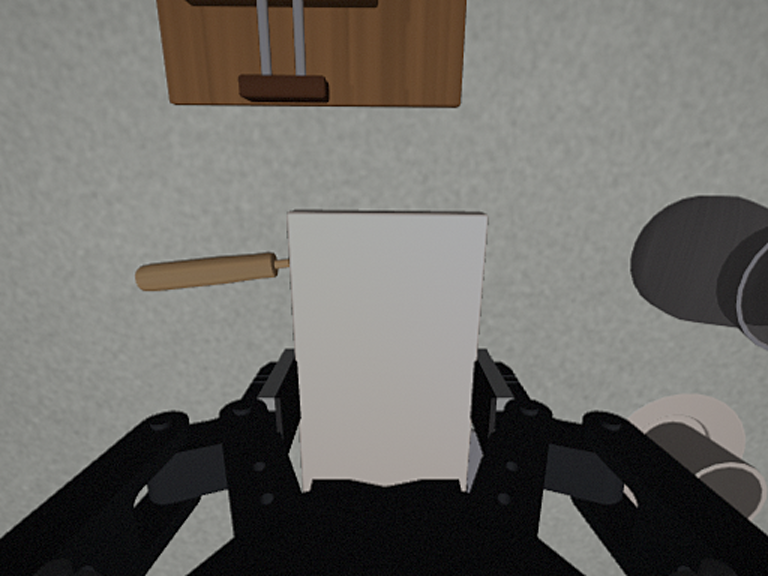

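The tray's near (-y) edge runs from (170,104) to (462,107) in the enlarged view. The held slab's far edge runs from (290,211) to (487,212).

Run:
```python
from h import *
p=np.load('w5.npy',allow_pickle=True).item();c=lambda u,v:((u-.5)/1.5,(v-.5)/1.5)
A=at_z(p,*c(170,104),6)[:2];B=at_z(p,*c(462,107),6)[:2];print(A,B,np.linalg.norm(B-A))
f=fit([(-96,-126),(87,-126)],[A,B]);print(f)
# held slab top far edge, z=138+9.5+10
z=158
for q in((290,211),(487,212)):print(at_z(p,*c(*q),z))
# check: TCP (561.3,-18.8), phi 1.49
print(proj(p,[561.3,-18.8,138]))
```

```text
[433.76595439 105.83828504] [616.31037872  89.64203328] 183.26152193774027
(array([540.7, 222.8]), np.float64(-0.0885), [[-0.1, 0.0], [0.1, -0.0]])
[536.23749798  45.26770663 158.        ]
[595.11525969  40.33832319 158.        ]
[259.08359976 244.2375558 ]
```

Request:
move_arm:
  steps:
    - {"xyz":[0.1047,-0.0026,0.0243],"rotation":[0,0,0.003],"fingers":0.5}
    - {"xyz":[0.1047,-0.0026,0.0243],"rotation":[0,0,0],"fingers":0.5}
    - {"xyz":[0.1047,-0.0026,0.0243],"rotation":[0,0,0],"fingers":0.5}
    - {"xyz":[0.1047,-0.0026,0.0243],"rotation":[0,0,0],"fingers":0.5}
    - {"xyz":[0.1047,-0.0026,0.0243],"rotation":[0,0,0],"fingers":0.5}
    - {"xyz":[0.1047,-0.0026,0.0243],"rotation":[0,0,0],"fingers":0.5}
    - {"xyz":[0.1047,-0.0026,0.0243],"rotation":[0,0,0],"fingers":0.5}
    - {"xyz":[0.1047,-0.0026,0.0243],"rotation":[0,0,0],"fingers":0.5}
    - {"xyz":[0,0,0],"rotation":[0,0,0],"fingers":0.5}
    - {"xyz":[0,0,0],"rotation":[0,0,0],"fingers":0.5}
    - {"xyz":[0,0,0],"rotation":[0,0,0],"fingers":0.5}

```text
time_s: 7.4
eef_pos: [577.1, 230.6, 80.0]
tool_rot: [0.737, 0.676, -0.001, -0.0]
ft_force: [-0.5, -0.3, -1.2]
opening: 59.7
gripper_force: 89.5
```

Run:
```python
from h import *
delta((575.4,232.1,33),1.485)
```

```text
t 7.40 pos [577.1 230.6  80. ] phi 1.4834 tilt 0.0000 F [-0.5 -0.3 -1.2]
shift [ 0.0047 -0.0058  0.1565] len mm 47 turn -0.001
```

Down to 33 mm, then feel.

Request:
move_arm:
  steps:
    - {"xyz":[0.0045,-0.0055,0.05],"rotation":[0,0,0],"fingers":0.5}
    - {"xyz":[0,0,0.05],"rotation":[0,0,0],"fingers":0.5}
    - {"xyz":[0,0,0.03],"rotation":[0,0,0],"fingers":0.5}
    - {"xyz":[0,0,0.02],"rotation":[0,0,0],"fingers":0.5}
    - {"xyz":[0,0,0.0],"rotation":[0,0,0],"fingers":0.5}
    - {"xyz":[0,0,0.0],"rotation":[0,0,0],"fingers":0.5}

```text
time_s: 7.9
eef_pos: [575.8, 232.5, 35.7]
tool_rot: [0.737, 0.675, -0.0, -0.0]
ft_force: [0.2, 0.1, -1.7]
opening: 59.6
gripper_force: 89.5
```

Request:
move_arm:
  steps:
    - {"xyz":[0,0,0.005],"rotation":[0,0,0],"fingers":0.5}
    - {"xyz":[0,0,0.005],"rotation":[0,0,0],"fingers":0.5}
    - {"xyz":[0,0,0],"rotation":[0,0,0],"fingers":0.5}

```text
time_s: 8.15
eef_pos: [576.2, 233.2, 33.3]
tool_rot: [0.737, 0.676, 0.001, 0.0]
ft_force: [1.0, -0.8, 0.1]
opening: 59.9
gripper_force: 91.2
```

Request:
move_arm:
  steps:
    - {"xyz":[0,0,0.003],"rotation":[0,0,0],"fingers":0.5}
    - {"xyz":[0,0,0.003],"rotation":[0,0,0],"fingers":0.5}
    - {"xyz":[0,0,0],"rotation":[0,0,0],"fingers":0.5}

```text
time_s: 8.4
eef_pos: [576.3, 233.3, 32.9]
tool_rot: [0.737, 0.676, 0.001, 0.0]
ft_force: [-6.1, -4.9, 29.5]
opening: 59.9
gripper_force: 105.6
```

Request:
move_arm:
  steps:
    - {"xyz":[0,0,0.003],"rotation":[0,0,0],"fingers":0.5}
    - {"xyz":[0,0,0],"rotation":[0,0,0],"fingers":0.5}

```text
time_s: 8.57
eef_pos: [576.3, 233.3, 32.8]
tool_rot: [0.737, 0.676, 0.001, 0.0]
ft_force: [-7.7, -5.8, 43.2]
opening: 60.0
gripper_force: 112.5
```

Request:
move_arm:
  steps:
    - {"xyz":[0,0,-0.004],"rotation":[0,0,0],"fingers":0.5}
    - {"xyz":[0,0,-0.003],"rotation":[0,0,0],"fingers":0.5}
    - {"xyz":[0,0,0],"rotation":[0,0,0],"fingers":0.5}
  grip_force: 20

```text
time_s: 8.82
eef_pos: [576.2, 233.3, 33.0]
tool_rot: [0.737, 0.676, 0.001, 0.0]
ft_force: [-1.3, -3.1, 17.4]
opening: 59.7
gripper_force: 99.6
```

Run:
```python
from h import *
p=get_image("scene");save({"image":cv2.resize(p["image"][130:250,220:400],(720,480),interpolation=cv2.INTER_CUBIC)},'pics/s5.png')
delta((575.4,232.1,33),1.485)
```

```text
t 8.87 pos [576.2 233.3  33.1] phi 1.4840 tilt 0.0000 F [-1.8 -2.2 15.9]
shift [-0.0043 -0.0022  0.0002] len mm 1 turn -0.0006
```

View pics/s5.png

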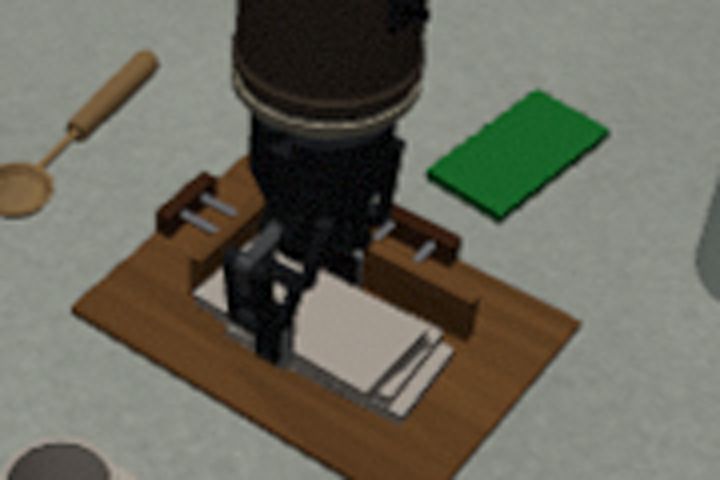

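Slab_4 (top at about 350,330) sits just above the pile, square to the walls. The finger tips are at the pile's level. I'll unload the last force and open.

Request:
move_arm:
  steps:
    - {"xyz":[0,0,-0.002],"rotation":[0,0,0],"fingers":0.5}
    - {"xyz":[0,0,0],"rotation":[0,0,0],"fingers":0.72}
    - {"xyz":[0,0,0],"rotation":[0,0,0],"fingers":0.74}
    - {"xyz":[0,0,0],"rotation":[0,0,0],"fingers":0.76}
    - {"xyz":[0,0,0],"rotation":[0,0,0],"fingers":0.8}
    - {"xyz":[0,0,0],"rotation":[0,0,0],"fingers":0.84}
    - {"xyz":[0,0,0],"rotation":[0,0,0],"fingers":0.84}

```text
time_s: 9.45
eef_pos: [575.6, 233.2, 32.5]
tool_rot: [0.737, 0.676, -0.0, -0.0]
ft_force: [-1.3, 0.6, -0.4]
opening: 72.0
gripper_force: 0.0
```

Request:
move_arm:
  steps:
    - {"xyz":[0,0,0],"rotation":[0,0,0],"fingers":1}
    - {"xyz":[0,0,-0.01],"rotation":[0,0,0],"fingers":1}
    - {"xyz":[0,0,-0.03],"rotation":[0,0,0],"fingers":1}
    - {"xyz":[0,0,-0.07],"rotation":[0,0,0],"fingers":1}
    - {"xyz":[0,0,-0.1],"rotation":[0,0,0],"fingers":1}
    - {"xyz":[0,0.1,-0.05],"rotation":[0,0,-0.0769],"fingers":0.5}
    - {"xyz":[0,0.1,0],"rotation":[0,0,-0.0769],"fingers":0}
    - {"xyz":[0,0,0],"rotation":[0,0,-0.0769],"fingers":0}
    - {"xyz":[0,0,0],"rotation":[0,0,-0.0769],"fingers":0}
    - {"xyz":[0,0,0],"rotation":[0,0,-0.0769],"fingers":0}
    - {"xyz":[0,0,0],"rotation":[0,0,-0.0769],"fingers":0}
    - {"xyz":[0,0,0],"rotation":[0,0,-0.0769],"fingers":0}

```text
time_s: 10.45
eef_pos: [635.6, 231.5, 111.5]
tool_rot: [0.392, 0.92, 0.0, 0.0]
ft_force: [0.3, -0.4, 0.3]
opening: 0.5
gripper_force: 0.0
```

Request:
move_arm:
  steps:
    - {"xyz":[0,0,0],"rotation":[0,0,-0.0769],"fingers":0}
    - {"xyz":[0,0,0],"rotation":[0,0,-0.0769],"fingers":0}
    - {"xyz":[0,0,0],"rotation":[0,0,-0.0769],"fingers":0}
    - {"xyz":[0,0,0],"rotation":[0,0,-0.0769],"fingers":0}
    - {"xyz":[0,0,0],"rotation":[0,0,-0.0769],"fingers":0}
    - {"xyz":[0,0,0],"rotation":[0,0,-0.0769],"fingers":0}
    - {"xyz":[0,0,0],"rotation":[0,0,0],"fingers":0}

```text
time_s: 11.03
eef_pos: [635.6, 231.6, 111.4]
tool_rot: [0.04, 0.999, 0.0, 0.0]
ft_force: [0.1, 0.4, -0.6]
opening: 0.0
gripper_force: 0.0
```

Run:
```python
from h import *
p=get_image("wrist");save(p,'pics/w6.png');np.save('w6.npy',p,allow_pickle=True)
delta((641,223.4,80),np.pi-0.086)
```

```text
t 11.08 pos [635.6 231.6 111.3] phi 3.0523 tilt 0.0000 F [-0.4  0.2 -0.4]
shift [-0.0203 -0.0256  0.1044] len mm 33 turn -0.0021
```

View pics/w6.png

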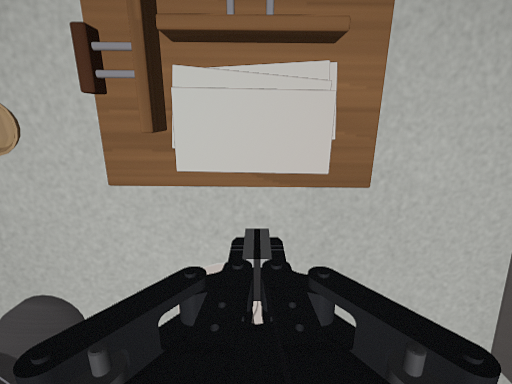

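The wrist view shows slab_4 on top of the pile, with corners at about (172,87), (333,88), (329,173) and (177,171). The slabs under it peep out at the far side. The long wall's inner face is at row 30-41, the end wall's at column 155-166, and the tray's open edge runs from (108,185) to (370,187).

Run:
```python
from h import *
p=np.load('w6.npy',allow_pickle=True).item()
f=fit([(87,-126),(87,125)],[at_z(p,*q,8)[:2] for q in((108,185),(370,187))]);print('tray',f)
g=fit(S,[at_z(p,*q,48)[:2] for q in((329,173),(177,171),(172,87),(333,88))]);print('slab4',g)
t,th=f[0],f[1];R=np.array([[np.cos(th),-np.sin(th)],[np.sin(th),np.cos(th)]])
T=lambda X:np.round(R.T@(np.array(X)[:2]-t),1)
print('slab4 tray',T(g[0]));print('far corners slab3',T(at_z(p,173,65,38)),T(at_z(p,331,61,38)),'wall long base',T(at_z(p,250,41,8)),T(at_z(p,165,40,8)),'end base',T(at_z(p,166,131,8)),'top long',T(at_z(p,250,30,44)))
```

```text
tray (array([539. , 223.5]), np.float64(-0.0878), [[0.1, 1.2], [-0.1, -1.2]])
slab4 (array([574.2, 233.4]), np.float64(-0.087), [[0.2, -0.3], [-0.5, 0.9], [0.4, 2.0], [-0.1, -2.6]])
slab4 tray [34.2 12.9]
far corners slab3 [-12.6 -46.1] [-16.2  69.9] wall long base [-35.9   9.8] [-36.1 -59.8] end base [ 36.6 -65.4] top long [-34.1  10.7]
```

```bash
cat >> h.py <<'E'
def tw(x,y,z):
    return (539.8+x*.9962+y*.0869, 222.8-x*.0869+y*.9962, z)
def tp():
    s=r.state();a=s["eef_pos"][:2]-np.array([539.8,222.8]);f=s["ft_force"]
    print('tray xy %.1f %.1f F tray %.1f %.1f'%(a[0]*.9962-a[1]*.0869,a[0]*.0869+a[1]*.9962,f[0]*.9962-f[1]*.0869,f[0]*.0869+f[1]*.9962))
E
python3 -c "
from h import *
tp();delta(tw(90,12,11),3.0546)"
```

```text
tray xy 94.7 17.1 F tray -0.4 0.2
t 11.08 pos [635.6 231.6 111.3] phi 3.0523 tilt 0.0000 F [-0.4  0.2 -0.4]
shift [ 0.0157 -0.017   0.3344] len mm 101 turn -0.0015
```

Request:
move_arm:
  steps:
    - {"xyz":[0.0157,-0.017,0.1],"rotation":[0,0,-0.0015],"fingers":0}
    - {"xyz":[0,0,0.1],"rotation":[0,0,0],"fingers":0}
    - {"xyz":[0,0,0.08],"rotation":[0,0,0],"fingers":0}
    - {"xyz":[0,0,0.052],"rotation":[0,0,0],"fingers":0}
    - {"xyz":[0,0,0],"rotation":[0,0,0],"fingers":0}
    - {"xyz":[0,0,0],"rotation":[0,0,0],"fingers":0}
    - {"xyz":[0.02,0,0],"rotation":[0,0,0],"fingers":0}
    - {"xyz":[0.01,0,0],"rotation":[0,0,0],"fingers":0}
    - {"xyz":[0,0,0],"rotation":[0,0,0],"fingers":0}

```text
time_s: 11.83
eef_pos: [620.5, 227.7, 11.4]
tool_rot: [0.043, 0.999, -0.0, -0.0]
ft_force: [-0.8, 0.5, 0.2]
opening: 0.3
gripper_force: 0.0
```

```bash
python3 -c "
from h import *
tp();delta(tw(40,12,11),3.0546)"
```

```text
tray xy 79.9 11.9 F tray -0.9 0.4
t 11.83 pos [620.5 227.7  11.4] phi 3.0552 tilt 0.0000 F [-0.8  0.5  0.2]
shift [0.1331 0.0003 0.0013] len mm 40 turn 0.0004
```

Request:
move_arm:
  steps:
    - {"xyz":[0.007,0,0],"rotation":[0,0,0],"fingers":0}
    - {"xyz":[0.007,0,0],"rotation":[0,0,0],"fingers":0}
    - {"xyz":[0.007,0,0],"rotation":[0,0,0],"fingers":0}
    - {"xyz":[0.007,0,0],"rotation":[0,0,0],"fingers":0}
    - {"xyz":[0.007,0,0],"rotation":[0,0,0],"fingers":0}
    - {"xyz":[0.007,0,0],"rotation":[0,0,0],"fingers":0}
    - {"xyz":[0.007,0,0],"rotation":[0,0,0],"fingers":0}
    - {"xyz":[0.007,0,0],"rotation":[0,0,0],"fingers":0}

```text
time_s: 12.5
eef_pos: [604.6, 229.1, 11.0]
tool_rot: [0.043, 0.999, 0.0, 0.0]
ft_force: [2.3, 0.3, -0.3]
opening: -0.2
gripper_force: 0.9
```

Request:
move_arm:
  steps:
    - {"xyz":[0.005,0,0],"rotation":[0,0,0],"fingers":0}
    - {"xyz":[0.005,0,0],"rotation":[0,0,0],"fingers":0}
    - {"xyz":[0.005,0,0],"rotation":[0,0,0],"fingers":0}
    - {"xyz":[0.005,0,0],"rotation":[0,0,0],"fingers":0}
    - {"xyz":[0.005,0,0],"rotation":[0,0,0],"fingers":0}
    - {"xyz":[0.005,0,0],"rotation":[0,0,0],"fingers":0}

```text
time_s: 13.0
eef_pos: [595.7, 229.8, 11.0]
tool_rot: [0.043, 0.999, 0.0, 0.0]
ft_force: [3.0, -0.3, 0.1]
opening: -0.2
gripper_force: 1.5
```

```bash
python3 -c "
from h import *
tp();delta(tw(40,12,11),3.0546)"
```

```text
tray xy 55.1 11.9 F tray 3.0 0.0
t 13.00 pos [595.7 229.8  11. ] phi 3.0564 tilt 0.0000 F [ 3.  -0.3  0.1]
shift [ 0.0503  0.0005 -0.    ] len mm 15 turn 0.0012
```

Request:
move_arm:
  steps:
    - {"xyz":[0.005,0,0],"rotation":[0,0,0],"fingers":0}
    - {"xyz":[0.005,0,0],"rotation":[0,0,0],"fingers":0}
    - {"xyz":[0.005,0,0],"rotation":[0,0,0],"fingers":0}
    - {"xyz":[0.005,0,0],"rotation":[0,0,0],"fingers":0}
    - {"xyz":[0.005,0,0],"rotation":[0,0,0],"fingers":0}

```text
time_s: 13.42
eef_pos: [588.1, 230.5, 11.0]
tool_rot: [0.043, 0.999, 0.0, 0.0]
ft_force: [2.7, -0.9, 1.2]
opening: -0.0
gripper_force: 1.5
```

Request:
move_arm:
  steps:
    - {"xyz":[0.003,0,0],"rotation":[0,0,0],"fingers":0}
    - {"xyz":[0.003,0,0],"rotation":[0,0,0],"fingers":0}
    - {"xyz":[0.003,0,0],"rotation":[0,0,0],"fingers":0}

```text
time_s: 13.67
eef_pos: [585.7, 230.9, 11.0]
tool_rot: [0.043, 0.999, 0.0, 0.0]
ft_force: [4.7, 0.8, -1.1]
opening: 0.0
gripper_force: 2.2
```

Request:
move_arm:
  steps:
    - {"xyz":[0.003,0,0],"rotation":[0,0,0],"fingers":0}
    - {"xyz":[0.003,0,0],"rotation":[0,0,0],"fingers":0}
    - {"xyz":[0.003,0,0],"rotation":[0,0,0],"fingers":0}

```text
time_s: 13.92
eef_pos: [582.9, 231.0, 11.0]
tool_rot: [0.043, 0.999, 0.0, 0.0]
ft_force: [3.7, 0.8, -1.0]
opening: -0.4
gripper_force: 2.3
```

```bash
python3 -c "
from h import *
tp();delta(tw(38,12,11),3.0546)"
```

```text
tray xy 42.2 11.9 F tray 3.6 1.1
t 13.92 pos [582.9 231.   11. ] phi 3.0564 tilt 0.0000 F [ 3.7  0.8 -1. ]
shift [ 0.014   0.0002 -0.0001] len mm 4 turn 0.0012
```

Request:
move_arm:
  steps:
    - {"xyz":[0.002,0,0],"rotation":[0,0,0],"fingers":0}
    - {"xyz":[0.002,0,0],"rotation":[0,0,0],"fingers":0}
    - {"xyz":[0.002,0,0],"rotation":[0,0,0],"fingers":0}

```text
time_s: 14.17
eef_pos: [581.4, 231.1, 11.0]
tool_rot: [0.043, 0.999, 0.0, 0.0]
ft_force: [7.0, -1.5, -2.0]
opening: 0.1
gripper_force: 3.9
```

Request:
move_arm:
  steps:
    - {"xyz":[0.002,0,0],"rotation":[0,0,0],"fingers":0}
    - {"xyz":[0.002,0,0],"rotation":[0,0,0],"fingers":0}

```text
time_s: 14.33
eef_pos: [580.6, 231.1, 11.1]
tool_rot: [0.043, 0.999, 0.0, 0.001]
ft_force: [10.1, -2.2, -1.3]
opening: -0.0
gripper_force: 4.4
```

Request:
move_arm:
  steps:
    - {"xyz":[0.002,0,0],"rotation":[0,0,0],"fingers":0}
    - {"xyz":[0.002,0,0],"rotation":[0,0,0],"fingers":0}

```text
time_s: 14.5
eef_pos: [579.6, 231.2, 11.2]
tool_rot: [0.043, 0.999, 0.0, 0.001]
ft_force: [10.6, -2.3, -1.5]
opening: 0.1
gripper_force: 5.6
```

Request:
move_arm:
  steps:
    - {"xyz":[0.002,0,0],"rotation":[0,0,0],"fingers":0}
    - {"xyz":[0.002,0,0],"rotation":[0,0,0],"fingers":0}

```text
time_s: 14.67
eef_pos: [579.6, 231.3, 11.4]
tool_rot: [0.042, 0.999, 0.0, 0.002]
ft_force: [17.5, -7.3, -3.0]
opening: -0.1
gripper_force: 9.0
```

Request:
move_arm:
  steps:
    - {"xyz":[0.001,0,0],"rotation":[0,0,0],"fingers":0}
    - {"xyz":[0.001,0,0],"rotation":[0,0,0],"fingers":0}

```text
time_s: 14.83
eef_pos: [579.6, 231.3, 11.6]
tool_rot: [0.042, 0.999, 0.0, 0.002]
ft_force: [18.0, -7.2, -3.8]
opening: -0.0
gripper_force: 9.8
```

```bash
python3 -c "
from h import *
tp();delta(tw(38,12,11),3.0546)"
```

```text
tray xy 38.9 11.9 F tray 18.5 -5.6
t 14.83 pos [579.6 231.3  11.6] phi 3.0566 tilt 0.0000 F [18.  -7.2 -3.8]
shift [0.0031 0.0002 0.0019] len mm 1 turn 0.0013
```

Request:
move_arm:
  steps:
    - {"xyz":[0.0015,0,0],"rotation":[0,0,0],"fingers":0}
    - {"xyz":[0.0015,0,0],"rotation":[0,0,0],"fingers":0}

```text
time_s: 15.0
eef_pos: [579.6, 231.4, 11.8]
tool_rot: [0.042, 0.999, 0.001, 0.003]
ft_force: [23.7, -10.2, -4.3]
opening: 0.0
gripper_force: 12.3
```

Request:
move_arm:
  steps:
    - {"xyz":[-0.02,0,0],"rotation":[0,0,0],"fingers":0}
    - {"xyz":[-0.08,0,0],"rotation":[0,0,0],"fingers":0}
    - {"xyz":[0,0,-0.1],"rotation":[0,0,0],"fingers":0}
    - {"xyz":[0,0,-0.1],"rotation":[0,0,0],"fingers":0}
    - {"xyz":[0,0,-0.1],"rotation":[0,0,0],"fingers":0}
    - {"xyz":[0,0,0],"rotation":[0,0,0.0769],"fingers":0}
    - {"xyz":[0,0,0],"rotation":[0,0,0.0769],"fingers":0}
    - {"xyz":[0,0,0],"rotation":[0,0,0.0769],"fingers":0}
    - {"xyz":[0,0,0],"rotation":[0,0,0.0769],"fingers":0}
    - {"xyz":[0,0,0],"rotation":[0,0,0.0769],"fingers":0}
    - {"xyz":[0,0,0],"rotation":[0,0,0.0769],"fingers":0}
    - {"xyz":[0,0,0],"rotation":[0,0,0.0769],"fingers":0}

```text
time_s: 16.0
eef_pos: [604.7, 228.7, 100.6]
tool_rot: [0.451, 0.892, -0.001, -0.001]
ft_force: [0.6, 0.5, 0.2]
opening: 0.1
gripper_force: 0.0
```

Request:
move_arm:
  steps:
    - {"xyz":[0,0,0],"rotation":[0,0,0.0769],"fingers":0}
    - {"xyz":[0,0,0],"rotation":[0,0,0.0769],"fingers":0}
    - {"xyz":[0,0,0],"rotation":[0,0,0.0769],"fingers":0}
    - {"xyz":[0,0,0],"rotation":[0,0,0.0769],"fingers":0}
    - {"xyz":[0,0,0],"rotation":[0,0,0.0769],"fingers":0}
    - {"xyz":[0,0,0],"rotation":[0,0,0.0769],"fingers":0}
    - {"xyz":[0.08,-0.063,0],"rotation":[0,0,0],"fingers":0}
    - {"xyz":[0.08,-0.063,0],"rotation":[0,0,0],"fingers":0}
    - {"xyz":[0.08,-0.063,0],"rotation":[0,0,0],"fingers":0}
    - {"xyz":[0.07,-0.055,0],"rotation":[0,0,0],"fingers":0}
    - {"xyz":[0,0,0],"rotation":[0,0,0],"fingers":0}
    - {"xyz":[0,0,0],"rotation":[0,0,0],"fingers":0}

```text
time_s: 17.0
eef_pos: [539.1, 328.6, 100.7]
tool_rot: [0.736, 0.677, -0.001, -0.0]
ft_force: [0.2, -0.5, 0.7]
opening: -0.2
gripper_force: 0.0
```

```bash
python3 -c "
from h import *
tp();delta(tw(-4,103,11),1.484)
p=get_image('top');np.save('t2.npy',p,allow_pickle=True);save(p,'pics/t2.png')
print([(np.round(x['rect']).tolist(),round(x['confidence'],2)) for x in search_frame('slab_1',p)])"
```

```text
tray xy -9.9 105.3 F tray 0.2 -0.5
t 17.00 pos [539.1 328.6 100.7] phi 1.4885 tilt 0.0000 F [ 0.2 -0.5  0.7]
shift [-0.0075  0.0201  0.2989] len mm 90 turn 0.0029
[([215.0, 200.0, 44.0, 28.0], 0.91), ([364.0, 117.0, 38.0, 38.0], 0.49), ([214.0, 262.0, 13.0, 11.0], 0.45)]
```

Request:
move_arm:
  steps:
    - {"xyz":[-0.0075,0.0201,0.09],"rotation":[0,0,0.003],"fingers":0}
    - {"xyz":[0,0,0.09],"rotation":[0,0,0],"fingers":0}
    - {"xyz":[0,0,0.07],"rotation":[0,0,0],"fingers":0}
    - {"xyz":[0,0,0.048],"rotation":[0,0,0],"fingers":0}
    - {"xyz":[0,0,0],"rotation":[0,0,0],"fingers":0}
    - {"xyz":[0,0,0],"rotation":[0,0,0],"fingers":0}
    - {"xyz":[-0.02,0,0],"rotation":[0,0,0],"fingers":0}
    - {"xyz":[-0.015,0,0],"rotation":[0,0,0],"fingers":0}
    - {"xyz":[-0.007,0,0],"rotation":[0,0,0],"fingers":0}
    - {"xyz":[-0.007,0,0],"rotation":[0,0,0],"fingers":0}
    - {"xyz":[-0.007,0,0],"rotation":[0,0,0],"fingers":0}

```text
time_s: 18.02
eef_pos: [545.5, 308.2, 12.0]
tool_rot: [0.738, 0.675, 0.0, 0.0]
ft_force: [1.8, 3.0, -0.5]
opening: 0.2
gripper_force: 1.6
```

Request:
move_arm:
  steps:
    - {"xyz":[-0.005,0,0],"rotation":[0,0,0],"fingers":0}
    - {"xyz":[-0.005,0,0],"rotation":[0,0,0],"fingers":0}
    - {"xyz":[-0.005,0,0],"rotation":[0,0,0],"fingers":0}
    - {"xyz":[-0.005,0,0],"rotation":[0,0,0],"fingers":0}

```text
time_s: 18.35
eef_pos: [545.0, 302.8, 11.9]
tool_rot: [0.738, 0.675, 0.001, 0.0]
ft_force: [1.2, 6.0, 2.3]
opening: 0.3
gripper_force: 3.2
```

```bash
python3 -c "
from h import *
tp();delta(tw(-4,66,11),1.484)"
```

```text
tray xy -1.8 80.1 F tray 0.7 6.0
t 18.35 pos [545.  302.8  11.9] phi 1.4815 tilt 0.0000 F [1.2 6.  2.3]
shift [-0.047  -0.0073  0.003 ] len mm 14 turn -0.0016
```

Request:
move_arm:
  steps:
    - {"xyz":[-0.005,0,0],"rotation":[0,0,0],"fingers":0}
    - {"xyz":[-0.005,0,0],"rotation":[0,0,0],"fingers":0}
    - {"xyz":[-0.005,0,0],"rotation":[0,0,0],"fingers":0}
    - {"xyz":[-0.005,0,0],"rotation":[0,0,0],"fingers":0}

```text
time_s: 18.68
eef_pos: [544.5, 296.9, 11.9]
tool_rot: [0.738, 0.675, 0.001, 0.0]
ft_force: [1.7, 6.0, 2.7]
opening: -0.2
gripper_force: 3.6
```

Request:
move_arm:
  steps:
    - {"xyz":[-0.003,0,0],"rotation":[0,0,0],"fingers":0}
    - {"xyz":[-0.003,0,0],"rotation":[0,0,0],"fingers":0}
    - {"xyz":[-0.003,0,0],"rotation":[0,0,0],"fingers":0}

```text
time_s: 18.93
eef_pos: [544.3, 294.3, 11.9]
tool_rot: [0.738, 0.675, 0.001, 0.0]
ft_force: [1.5, 7.1, 2.4]
opening: 0.3
gripper_force: 3.6
```

Request:
move_arm:
  steps:
    - {"xyz":[-0.002,0,0],"rotation":[0,0,0],"fingers":0}
    - {"xyz":[-0.002,0,0],"rotation":[0,0,0],"fingers":0}
    - {"xyz":[-0.002,0,0],"rotation":[0,0,0],"fingers":0}

```text
time_s: 19.18
eef_pos: [544.1, 292.6, 11.9]
tool_rot: [0.738, 0.675, 0.001, 0.0]
ft_force: [1.0, 7.5, 2.1]
opening: 0.0
gripper_force: 3.9
```

```bash
python3 -c "
from h import *
tp();delta(tw(-4,66,11),1.484)"
```

```text
tray xy -1.8 69.9 F tray 0.4 7.6
t 19.18 pos [544.1 292.6  11.9] phi 1.4815 tilt 0.0000 F [1.  7.5 2.1]
shift [-0.0129 -0.0074  0.003 ] len mm 5 turn -0.0016
```

Request:
move_arm:
  steps:
    - {"xyz":[-0.002,0,0],"rotation":[0,0,0],"fingers":0}
    - {"xyz":[-0.002,0,0],"rotation":[0,0,0],"fingers":0}
    - {"xyz":[-0.002,0,0],"rotation":[0,0,0],"fingers":0}

```text
time_s: 19.43
eef_pos: [543.9, 290.8, 11.9]
tool_rot: [0.738, 0.675, 0.001, 0.0]
ft_force: [1.1, 8.6, 2.0]
opening: -0.0
gripper_force: 3.9
```

Request:
move_arm:
  steps:
    - {"xyz":[-0.002,0,0],"rotation":[0,0,0],"fingers":0}
    - {"xyz":[-0.002,0,0],"rotation":[0,0,0],"fingers":0}

```text
time_s: 19.6
eef_pos: [544.0, 290.3, 12.0]
tool_rot: [0.738, 0.675, 0.001, -0.0]
ft_force: [-1.0, 21.1, -0.1]
opening: 0.0
gripper_force: 10.6
```

Request:
move_arm:
  steps:
    - {"xyz":[-0.002,0,0],"rotation":[0,0,0],"fingers":0}
    - {"xyz":[-0.002,0,0],"rotation":[0,0,0],"fingers":0}

```text
time_s: 19.77
eef_pos: [544.2, 290.3, 12.1]
tool_rot: [0.738, 0.675, 0.002, -0.0]
ft_force: [-1.2, 32.5, -2.2]
opening: -0.2
gripper_force: 16.0
```

Request:
move_arm:
  steps:
    - {"xyz":[0.02,0,0],"rotation":[0,0,0],"fingers":0}
    - {"xyz":[0.08,0,0],"rotation":[0,0,0],"fingers":0}
    - {"xyz":[0,0,-0.1],"rotation":[0,0,0],"fingers":0}
    - {"xyz":[0,0,-0.1],"rotation":[0,0,0],"fingers":0}
    - {"xyz":[0,0,-0.13],"rotation":[0,0,0],"fingers":0}
    - {"xyz":[-0.07,0.11,0],"rotation":[0,0,0],"fingers":0}
    - {"xyz":[-0.07,0.11,0],"rotation":[0,0,0],"fingers":0}
    - {"xyz":[-0.08,0.1,0],"rotation":[0,0,0],"fingers":0}
    - {"xyz":[-0.11,0,0],"rotation":[0,0,0],"fingers":0}
    - {"xyz":[0,0,0],"rotation":[0,0,-0.0769],"fingers":0}
    - {"xyz":[0,0,0],"rotation":[0,0,-0.0769],"fingers":0}
    - {"xyz":[0,0,0],"rotation":[0,0,-0.0769],"fingers":0}

```text
time_s: 20.77
eef_pos: [632.2, 209.1, 110.2]
tool_rot: [0.602, 0.798, -0.001, -0.0]
ft_force: [0.2, -0.2, 0.6]
opening: -0.5
gripper_force: 0.0
```

Request:
move_arm:
  steps:
    - {"xyz":[0,0,0],"rotation":[0,0,-0.0769],"fingers":0}
    - {"xyz":[0,0,0],"rotation":[0,0,-0.0769],"fingers":0}
    - {"xyz":[0,0,0],"rotation":[0,0,-0.0769],"fingers":0}
    - {"xyz":[0,0,0],"rotation":[0,0,-0.0769],"fingers":0}
    - {"xyz":[0,0,0],"rotation":[0,0,-0.0769],"fingers":0}
    - {"xyz":[0,0,0],"rotation":[0,0,-0.0769],"fingers":0}
    - {"xyz":[0,0,0],"rotation":[0,0,-0.0769],"fingers":0}
    - {"xyz":[0,0,0],"rotation":[0,0,-0.0769],"fingers":0}
    - {"xyz":[0,0,0],"rotation":[0,0,-0.0769],"fingers":0}
    - {"xyz":[0,0,0],"rotation":[0,0,-0.0769],"fingers":0}
    - {"xyz":[0,0,0],"rotation":[0,0,0],"fingers":0}
    - {"xyz":[0,0,0],"rotation":[0,0,0],"fingers":0}

```text
time_s: 21.77
eef_pos: [632.2, 210.2, 110.3]
tool_rot: [0.047, 0.999, -0.0, -0.0]
ft_force: [-0.3, 0.1, -0.5]
opening: -0.1
gripper_force: 0.0
```

Run:
```python
from h import *
tp();delta(tw(60,-5,11),3.0546)
p=get_image("wrist");np.save('w7.npy',p,allow_pickle=True)
im=cv2.resize(p["image"][20:200,60:360],(800,480),interpolation=cv2.INTER_CUBIC)
im=cv2.convertScaleAbs(im,alpha=1.3);save({"image":im},'pics/w7.png')
```

```text
tray xy 93.2 -4.6 F tray -0.3 0.0
t 21.77 pos [632.2 210.2 110.3] phi 3.0479 tilt 0.0000 F [-0.3  0.1 -0.5]
shift [ 0.1103 -0.0021  0.3312] len mm 105 turn -0.0043
```

View pics/w7.png

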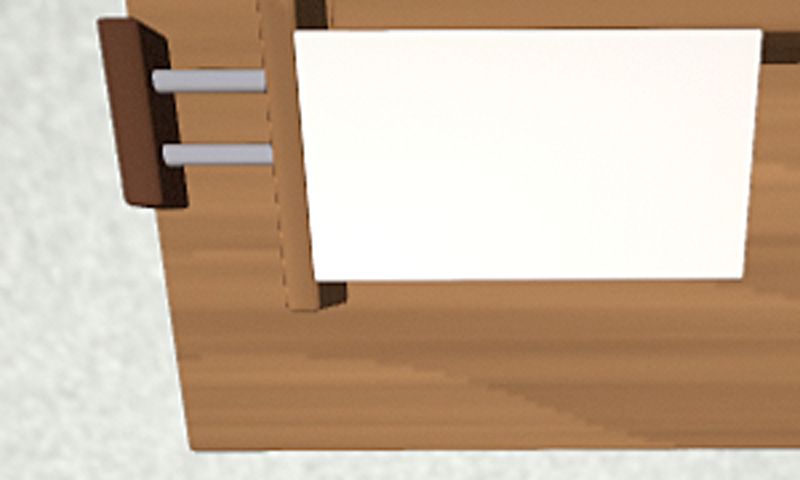

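Slab_4 now lies flush against both walls (corners at 295,30, 762,30, 743,278 and 315,280 in the crop), and no lower slab peeps out. I'll do one more light tap each way to be sure.

Request:
move_arm:
  steps:
    - {"xyz":[0.06,-0.002,0.08],"rotation":[0,0,-0.0043],"fingers":0}
    - {"xyz":[0,0,0.1],"rotation":[0,0,0],"fingers":0}
    - {"xyz":[0,0,0.1],"rotation":[0,0,0],"fingers":0}
    - {"xyz":[0,0,0.051],"rotation":[0,0,0],"fingers":0}
    - {"xyz":[0,0,0],"rotation":[0,0,0],"fingers":0}
    - {"xyz":[0.05,0,0],"rotation":[0,0,0],"fingers":0}
    - {"xyz":[0.02,0,0],"rotation":[0,0,0],"fingers":0}
    - {"xyz":[0.02,0,0],"rotation":[0,0,0],"fingers":0}
    - {"xyz":[0.01,0,0],"rotation":[0,0,0],"fingers":0}
    - {"xyz":[0,0,0],"rotation":[0,0,0],"fingers":0}

```text
time_s: 22.65
eef_pos: [584.3, 214.0, 11.5]
tool_rot: [0.042, 0.999, -0.0, -0.0]
ft_force: [-0.0, 0.3, -0.2]
opening: -0.3
gripper_force: 0.0
```

```bash
python3 -c "
from h import *
tp();delta(tw(38,-5,11),3.0546)"
```

```text
tray xy 45.1 -4.9 F tray -0.0 0.3
t 22.65 pos [584.3 214.   11.5] phi 3.0578 tilt 0.0000 F [-0.   0.3 -0.2]
shift [ 0.0237 -0.0004  0.0016] len mm 7 turn 0.0021
```

Request:
move_arm:
  steps:
    - {"xyz":[0.005,0,0],"rotation":[0,0,0.002],"fingers":0}
    - {"xyz":[0.005,0,0],"rotation":[0,0,0],"fingers":0}
    - {"xyz":[0.004,0,0],"rotation":[0,0,0],"fingers":0}
    - {"xyz":[0.003,0,0],"rotation":[0,0,0],"fingers":0}

```text
time_s: 22.98
eef_pos: [579.8, 214.4, 11.3]
tool_rot: [0.043, 0.999, 0.0, 0.0]
ft_force: [0.1, 0.2, -0.5]
opening: -0.1
gripper_force: 0.0
```

Request:
move_arm:
  steps:
    - {"xyz":[0.002,0,0],"rotation":[0,0,0],"fingers":0}
    - {"xyz":[0.002,0,0],"rotation":[0,0,0],"fingers":0}

```text
time_s: 23.15
eef_pos: [578.6, 214.5, 11.3]
tool_rot: [0.043, 0.999, 0.0, 0.0]
ft_force: [0.4, 0.7, 0.2]
opening: 0.0
gripper_force: 0.0
```

Request:
move_arm:
  steps:
    - {"xyz":[0.002,0,0],"rotation":[0,0,0],"fingers":0}
    - {"xyz":[0.001,0,0],"rotation":[0,0,0],"fingers":0}

```text
time_s: 23.32
eef_pos: [578.1, 214.6, 11.3]
tool_rot: [0.043, 0.999, 0.0, 0.0]
ft_force: [5.0, -1.3, -2.8]
opening: -0.2
gripper_force: 2.2
```

```bash
python3 -c "
from h import *
tp();delta(tw(38,-5,11),3.0546)"
```

```text
tray xy 38.9 -4.8 F tray 5.1 -0.8
t 23.32 pos [578.1 214.6  11.3] phi 3.0554 tilt 0.0000 F [ 5.  -1.3 -2.8]
shift [ 0.003  -0.0005  0.0011] len mm 1 turn 0.0005
```

Request:
move_arm:
  steps:
    - {"xyz":[0.0015,0,0],"rotation":[0,0,0],"fingers":0}
    - {"xyz":[0.0015,0,0],"rotation":[0,0,0],"fingers":0}
    - {"xyz":[0.0015,0,0],"rotation":[0,0,0],"fingers":0}

```text
time_s: 23.57
eef_pos: [578.2, 214.7, 11.7]
tool_rot: [0.043, 0.999, 0.0, 0.002]
ft_force: [10.7, -4.7, -2.7]
opening: -0.2
gripper_force: 5.9
```

Request:
move_arm:
  steps:
    - {"xyz":[0.001,0,0],"rotation":[0,0,0],"fingers":0}
    - {"xyz":[0.001,0,0],"rotation":[0,0,0],"fingers":0}

```text
time_s: 23.73
eef_pos: [578.2, 214.7, 11.8]
tool_rot: [0.043, 0.999, 0.0, 0.002]
ft_force: [13.2, -6.3, -2.7]
opening: -0.0
gripper_force: 6.9
```

Run:
```python
from h import *
p=np.load('w7.npy',allow_pickle=True).item();g=p["image"].astype(int).mean(2)
print('near',[ [int(g[v,u-2:u+3].mean()) for v in range(116,133)] for u in(190,230,270,320)])
print('right',[ [int(g[v-2:v+3,u].mean()) for u in range(328,350)] for v in(45,75,105)])
e=p["eye"];a=e[:2]-np.array([539.8,222.8]);print('cam tray',a[0]*.9962-a[1]*.0869,a[0]*.0869+a[1]*.9962,e[2])
g4=fit(S,[at_z(p,60+u/2.667,20+v/2.667,48)[:2] for u,v in((743,278),(315,280),(295,30),(762,30))]);print(g4)
```

```text
near [[198, 198, 198, 198, 198, 198, 199, 204, 191, 120, 60, 70, 69, 69, 68, 67, 70], [197, 197, 197, 197, 197, 198, 199, 204, 177, 116, 91, 97, 100, 99, 100, 100, 99], [196, 196, 196, 196, 196, 196, 198, 203, 158, 102, 94, 99, 99, 100, 100, 101, 101], [194, 194, 194, 194, 194, 194, 197, 199, 140, 88, 95, 99, 99, 99, 100, 101, 101]]
right [[190, 190, 190, 190, 190, 190, 190, 190, 190, 190, 190, 190, 190, 190, 191, 199, 156, 88, 73, 79, 79, 79], [192, 192, 192, 192, 192, 192, 192, 192, 192, 192, 191, 192, 195, 199, 115, 91, 96, 97, 98, 98, 98, 97], [193, 194, 193, 193, 193, 193, 193, 193, 193, 194, 199, 180, 109, 93, 98, 98, 98, 98, 97, 98, 98, 98]]
cam tray 20.15528028716188 -4.171584392225932 252.0636433260499
(array([535.6, 220. ]), np.float64(-0.0903), [[-0.6, -0.5], [-0.2, 0.6], [0.3, 0.7], [0.5, -0.9]])
```

Request:
move_arm:
  steps:
    - {"xyz":[-0.02,0,0],"rotation":[0,0,0],"fingers":0}
    - {"xyz":[-0.06,0,0],"rotation":[0,0,0],"fingers":0}
    - {"xyz":[0,0,-0.1],"rotation":[0,0,0],"fingers":0}
    - {"xyz":[0,0,-0.12],"rotation":[0,0,0],"fingers":0}
    - {"xyz":[0,0,-0.12],"rotation":[0,0,0],"fingers":0}
    - {"xyz":[0,0,0],"rotation":[0,0,0.0769],"fingers":0}
    - {"xyz":[0,0,0],"rotation":[0,0,0.0769],"fingers":0}
    - {"xyz":[0,0,0],"rotation":[0,0,0.0769],"fingers":0}
    - {"xyz":[0,0,0],"rotation":[0,0,0.0769],"fingers":0}
    - {"xyz":[0,0,0],"rotation":[0,0,0.0769],"fingers":0}
    - {"xyz":[0,0,0],"rotation":[0,0,0.0769],"fingers":0}
    - {"xyz":[0,0,0],"rotation":[0,0,0.0769],"fingers":0}

```text
time_s: 24.73
eef_pos: [599.4, 212.7, 113.2]
tool_rot: [0.452, 0.892, -0.0, -0.0]
ft_force: [0.5, 0.3, 0.1]
opening: -0.1
gripper_force: 0.0
```

Request:
move_arm:
  steps:
    - {"xyz":[0,0,0],"rotation":[0,0,0.0769],"fingers":0}
    - {"xyz":[0,0,0],"rotation":[0,0,0.0769],"fingers":0}
    - {"xyz":[0,0,0],"rotation":[0,0,0.0769],"fingers":0}
    - {"xyz":[0,0,0],"rotation":[0,0,0.0769],"fingers":0}
    - {"xyz":[0,0,0],"rotation":[0,0,0.0769],"fingers":0}
    - {"xyz":[0,0,0],"rotation":[0,0,0.0769],"fingers":0}
    - {"xyz":[0.06,-0.1,0],"rotation":[0,0,0],"fingers":0}
    - {"xyz":[0.03,-0.1,0],"rotation":[0,0,0],"fingers":0}
    - {"xyz":[0,0,0],"rotation":[0,0,0],"fingers":0}
    - {"xyz":[0,0,0],"rotation":[0,0,0],"fingers":0}

```text
time_s: 25.57
eef_pos: [540.7, 245.2, 113.3]
tool_rot: [0.736, 0.677, -0.001, -0.0]
ft_force: [0.1, 0.4, 0.4]
opening: 0.2
gripper_force: 0.0
```

Run:
```python
from h import *
tp();delta(tw(-3,90,11),1.484)
p=get_image("wrist");np.save('w8.npy',p,allow_pickle=True);g=p["image"].astype(int).mean(2)
e=p["eye"];a=e[:2]-np.array([539.8,222.8]);print('cam tray',a[0]*.9962-a[1]*.0869,a[0]*.0869+a[1]*.9962,e[2])
for X in(-25,-3,20):
    print(X,'expected top/bottom edge',proj(p,tw(X,55.5,48)),proj(p,tw(X,55.5,8)))
    u,v=np.round(proj(p,tw(X,55.5,48))).astype(int);print(v-14,[int(g[w,u-1:u+2].mean()) for w in range(v-14,v+14)])
save(p,'pics/w8.png')
```

```text
tray xy -1.1 22.4 F tray 0.1 0.4
t 25.57 pos [540.7 245.2 113.3] phi 1.4867 tilt 0.0000 F [0.1 0.4 0.4]
shift [ 0.2254 -0.0054  0.341 ] len mm 123 turn 0.0017
cam tray -2.2324549019739104 94.37358309431642 254.95214427849544
-25 expected top/bottom edge [228.06054924 166.15328284] [232.58306059 158.17789041]
152 [102, 103, 103, 102, 103, 100, 77, 84, 80, 86, 83, 84, 62, 178, 211, 210, 208, 208, 208, 207, 207, 208, 207, 207, 207, 207, 207, 207]
-3 expected top/bottom edge [256.08677081 166.2716495 ] [256.2727568 158.2771618]
152 [112, 113, 112, 113, 114, 103, 87, 117, 90, 83, 80, 85, 58, 171, 210, 211, 208, 208, 208, 208, 207, 208, 208, 208, 207, 208, 208, 208]
20 expected top/bottom edge [285.39383277 166.39542569] [281.04420226 158.38096625]
152 [94, 93, 94, 93, 94, 92, 85, 127, 87, 113, 84, 111, 86, 155, 208, 212, 208, 209, 208, 208, 208, 208, 208, 208, 208, 208, 208, 208]
```

```bash
python3 -c "
from h import *
print(order.hand_in())"
```

```text
the job is handed in; nothing more can be done
None
```

I placed slab_4 on the pile and tapped the pile home, first against the long wall and then the end wall. The last pictures show all four slabs flush in the corner to about 1 mm, and the job is handed in; the hand-in gave no verdict.

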